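# Charge the bench air reservoir with its hand pump

## Task

Charge the bench air reservoir: push the red valve lever round until it lies in line with the copper pipe, against its stop, then keep pumping the black plunger knob until the orange indicator pin has popped fully out of the end of the blue tank and its green band shows. It is all done by pressing and pushing: do not lift, tip or shove the pump, do not touch the pin, and leave the bottles, vials, tube rack and label roll where they stand. Finish with the knob let all the way up, the lever still in line with the pipe and the pin out.

Things in the scene. Friction and masses are not known exactly. Their poses are not given: they have to be found in the camera images.
- air_pump: hand-pumped air reservoir, loose, 4 kg, on rubber feet: base plate 130 x 210 mm (its x, y) with a blue tank at the back, a steel pump with a black knob at the right front and a brass valve with a red lever at the left front. Origin at the centre of its underside on the bench; x to the back (tank), y to the left (valve, pin), z up. It slides if pushed sideways with more than about 15 N
- pump_base (a point): centre of the base plate, 11 mm above the pump's underside. In the frame of body air_pump, mm: tank along y at x 34, top z 82; dark steel gland of the pin at x 34, z 54, ends at y 105; pump barrel at x -20, y -66, radius 23, top z 100; valve block 34 x 36 at x -12, y 34, top z 62; plate top z 16. Only the lever (top z 99) and the knob (top z 140) are higher
- knob_top (a point): centre of the flat top of the black mushroom knob of the plunger (52 mm across); 140 mm above the bench when up; moves with the knob. Press it straight down
- plunger (a joint): how far the plunger is pressed, m: 0 up, 0.018 fully down. Its spring (4 N at the top, about 10 N at the bottom, 1 to 3 N more while moving) lifts it when let go. With the lever in line with the pipe each stroke of 15 mm or more from fully up moves the pin out about 6 mm, a shorter one less or nothing; else nothing. Once the pin is fully out further strokes do nothing
- lever_hinge (a point): point on the vertical axis of the valve lever, at the lever's mid height, 92 mm above the bench
- lever_end (a point): point on the centre line of the lever's red sleeve, 52 mm from the hinge axis, 92 mm above the bench; moves with the lever. The sleeve is 16 mm wide and 14 mm high (85 to 99 mm above the bench) and runs from 22 to 72 mm from the axis; below it is free air down to the base plate at 16 mm
- valve_lever (a joint): angle of the lever, rad: 0 points to the pump's front (its -x), vented to open air; it turns clockwise seen from above to 1.571, its stop, where it points to the pump's left (its +y), in line with the copper pipe. It stays where it is left; about 2 N at the sleeve turns it
- pin_tip (a point): tip of the indicator pin (13 mm diameter, orange, with a 6 mm wide green band at its root that shows only when the pin is fully out); the pin slides out of the dark steel gland at the left end of the tank towards the pump's +y, 54 mm above the bench
- indicator_pin (a joint): how far the pin is out, m: from 0 (only the tip shows) to 0.036 (fully out, green band showing). It stays where it is
- amber_bottle: loose brown reagent bottle with green cap, 35 x 58 x 78 mm, right of the pump; leave alone. Origin at the centre of its underside
- white_bottle: loose white reagent bottle with blue cap, 35 x 58 x 78 mm, right of the pump; leave alone. Origin at the centre of its underside
- red_vial: loose brown vial with red cap, 22 mm diameter, 45 mm high, in front of the pump; leave alone. Origin at the centre of its underside
- violet_vial: loose brown vial with violet cap, 22 mm diameter, 45 mm high, in front of the pump; leave alone. Origin at the centre of its underside
- tube_rack: loose white tube rack with five capped tubes, 55 x 137 mm, 106 mm high with the tubes, to the left; leave alone. Origin at the centre of its underside
- label_roll: loose roll of white labels, 58 mm across, 28 mm high, behind the pump near the screen; leave alone. Origin at the centre of its underside

How it is judged:
By the outcome, as a careful person would: the job done as asked, in the order asked, and still so for the second after the job is handed in, with the robot touching nothing.
It also fails if it takes over 56 s, if anything falls off the work surface, if the arm or the gripper's body presses on something with over 40 N, if the wrist force passes 120 N, or if a joint passes its speed limit or range.

## Robot

A 6-joint arm with a two-finger parallel gripper is mounted at the origin on a cart in front of the work surface, level with it; the furniture and walls round the work are solid. World frame = base frame: x ahead of the robot, y to its left, z up, the work surface at z = 0. Lengths are in m, angles in degrees, forces in N, time in s.
With the tool pointing down it reaches from about 0.275 to 0.725 m from the base axis. Payload 5.6 kg.
Tool frame: the origin (TCP) lies on the centre line of the jaws, within the pads' length; the fingertips stand 11 mm ahead of it and the grasp point (between the pads) lies 8 mm behind it (r.tips_ahead is the distance from the TCP to the fingertips, in m); z points along the fingers, y is the line along which they close (so a half turn about z gives the same grasp; the last joint's range is limited). The gripper opens to 85 mm and grips with 20 to 120 N. Pads are 22 mm wide; open, the fingers measure 114 mm over their backs; the gripper's body (76 mm by 85 mm) begins 54 mm behind the grasp point. The pads swing forward as they close: fully open they stand 13 mm farther back than shut.
Start: joints at [-53.996, 14.616, 6.199, 0, -81.583, -16.306], TCP at [0.185, -0.518, 0.242] pointing down, gripper open.
Joint ranges: [-168.99, 168.99], [-69.2, 112.95], [-62.41, 85.93], [-164.36, 98.24], [-168.68, -3.75], [-174.98, 174.98]. Speed limits (degrees/s): [147.25, 147.25, 180, 180, 180, 180].

## Interface

Orientations are given as [roll, pitch, yaw] about the fixed x, y, z axes, in that order (R = Rz(yaw) Ry(pitch) Rx(roll)).
In Python, from plant import r gives the robot as it stands. The module is installed in compiled form; this text tells all that it offers.
- The arm moves only by the tool drive_tool, never from a script. Its argument "commands" is a list of rows, each an object of numbers: "grip": the gripper's target within -1 to 1 (fully open at 1, half-way at 0, shut at -1); "x", "y", "z": the shift along the tool's x, y, z in cm; "spin": the turn about the tool's z in degrees. A call has exactly 10 rows; each row shifts and turns the commanded pose from where the row before left it, along the tool's axes as they then stand; what a row does not reach is not made up. A row lasts 1/10 s, in which the tool goes at most 50 mm and 8.59 degrees, less where a joint would pass 70% of its speed; a pose out of reach is approached as far as the arm can. A call is refused whole if a number of a shift passes 5 or a number of a turn 8.59, either way. A call with a gripper value outside its range is refused whole. The fingers move at their own pace and stop on an object; the grip force is fixed at half the most. Time passes only in rows, so rows that do not move let the fingers close, or fill a call up. It gives the time, the measured TCP pose, the force and the opening at its end, in the units of the state.
- r.get_obs(): the state, without advancing time (a new reading comes with each control period).
- r.get_image(name): name is "scene" or "top" or "wrist"; returns (picture, depth): 420x560x3 uint8, red, green, blue; 420x560 float32, m along the optical axis (not along the pixel's ray), 0 where there is no reading.
- r.camera_model(name): a dict with "fx", "fy", "cx", "cy" (pixels), "world_from_camera" (4x4, takes a point from camera to world coordinates). Camera axes: x right, y up, looking along -z (the intrinsics and any distortion apply to the point x, -y, -z); pixel columns grow to the right and rows downward; lengths in m; the calibration is good to about 2 mm. A picture is of the moment at which its call begins: read the wrist's pose just before it. camera_model takes no time and is no camera call; for the wrist camera it gives the pose at the moment of the call.
- r.job_done(): hands the job in, once; it reports no verdict.
Trained networks look in the newest picture that a camera, given by its name, has taken for a name from the list of things; names that differ only in an ending like _2 or _b are one class to them, and where a whole thing is asked for, a point or a joint stands for the part that bears it (a point fixed in the world has none). Each returns a list of dicts, best first, with "score" (0 to 1); they miss things now and then, are a little off and sometimes report something else, mostly with a low value. They report only what shows in the picture. A call takes as long as a camera call.
- r.look_for(camera, target): "box" ([left, top, right, bottom] as shares, 0 to 1, of the picture: columns of its width, rows of its height, round what is visible of it).
The state is a dict: "t": time; "q": joint angles; "dq": joint speeds; "effort": joint torques, N m; "eef_pos": TCP position; "tool_rot": TCP orientation; "force": force on the tool from outside, world axes, zero at the start; "ft_torque": the same for the moment, N m; "opening": opening from 0.0 (shut) to 1.0 (fully open).
Only numpy, scipy, OpenCV 4.12 (cv2) and the standard library are available. Lean on these libraries where they do the work, as an engineer would, in place of code of your own. Each camera call takes 0.05 s, during which the arm holds its last target. There are 200 camera calls.

## Working session

There is one attempt and no reset: what is moved stays moved. The work goes in short steps, Python scripts to look and compute and a tool call to move; the robot and the scene stay as the last step left them, time stands still between calls to the robot, and variables do not carry over. Pictures are saved under pics/ and viewed, on a budget of 10 in all, crops included, one or two more only if the job needs it, and the job is handed in when it is done.

Besides the shell and the picture viewer there is one more tool, called after "Emit:" as a command line: name --argument value ..., lists and objects as JSON in quotes. drive_tool: Moves the arm, as the interface text tells. Its arguments: {"type":"object","properties":{"commands":{"type":"array"}},"required":["commands"]}

```bash
mkdir -p pics
cat > h.py <<'E'
from plant import r
import numpy as np, cv2
def pts(name):
    im,d=r.get_image(name); m=r.camera_model(name)
    v,u=np.mgrid[0:420,0:560]
    P=np.stack([(u-m['cx'])/m['fx']*d,-(v-m['cy'])/m['fy']*d,-d,np.ones_like(d)],-1)
    W=P@np.array(m['world_from_camera']).T
    return im,d,W[...,:3]
E
python3 - <<'E'
from h import *
o=r.get_obs(); print(o)
ims=[]
for c in ("top","scene"):
    im,d,W=pts(c); cv2.imwrite(f'pics/{c}0.png',im[...,::-1]); np.savez(f'{c}0.npz',im=im,W=W,d=d)
    m=r.camera_model(c); print({k:(np.round(v,3).tolist()) for k,v in m.items()})
    for t in ("air_pump","knob_top","lever_end","pin_tip","amber_bottle","white_bottle","red_vial","violet_vial","tube_rack","label_roll"):
        L=r.look_for(c,t)
        if L:
            b=L[0]['box'];b=[b[0]*560,b[1]*420,b[2]*560,b[3]*420];u,v=int((b[0]+b[2])/2),int((b[1]+b[3])/2)
            print(c,t,round(L[0]['score'],2),np.round(b),W[v,u].round(3))
E
```

```text
{'t': 0.0, 'q': array([-5.39943152e+01,  1.46531383e+01,  6.13159654e+00, -2.95299877e-02,
       -8.15838710e+01, -1.63073786e+01]), 'dq': array([-0.07594028,  0.04737506, -0.01125189, -0.04307307, -0.0713011 ,
        0.02877457]), 'effort': array([ 1.05008139e-04, -3.86628735e+01,  2.37937689e+01,  5.36525533e+00,
       -6.09349343e-03, -9.14064941e-06]), 'eef_pos': array([ 0.18530381, -0.51733617,  0.24139512]), 'tool_rot': array([ 1.79890627e+02, -1.57010081e-03, -1.60306041e+02]), 'force': array([-0.14021371,  0.54617348,  0.43133971]), 'ft_torque': array([ 0.01928157, -0.00561687,  0.02230858]), 'opening': 1.000592409776268}
{'fx': 484.94, 'fy': 484.94, 'cx': 278.338, 'cy': 209.228, 'world_from_camera': [[-0.024, 0.997, -0.068, 0.445], [-1.0, -0.025, -0.011, 0.138], [-0.013, 0.068, 0.998, 1.226], [0.0, 0.0, 0.0, 1.0]]}
top air_pump 0.97 [282. 177. 379. 244.] [0.522 0.022 0.016]
top knob_top 0.68 [358. 197. 377. 220.] [ 0.517 -0.049  0.139]
top lever_end 0.74 [318. 211. 328. 243.] [0.48  0.048 0.099]
top pin_tip 0.34 [284. 177. 376. 239.] [0.527 0.025 0.018]
top amber_bottle 0
[... 457 characters left out ...]
 0.871, 0.492, 0.631], [0.0, 0.0, 0.0, 1.0]]}
scene air_pump 0.71 [270. 181. 364. 263.] [0.499 0.042 0.061]
scene knob_top 0.49 [338. 178. 356. 200.] [ 0.494 -0.033  0.136]
scene lever_end 0.45 [308. 206. 335. 226.] [0.469 0.053 0.099]
scene pin_tip 0.68 [337. 181. 355. 199.] [ 0.496 -0.032  0.133]
scene amber_bottle 0.91 [364. 196. 393. 228.] [ 0.49  -0.136  0.047]
scene white_bottle 0.73 [347. 190. 364. 212.] [ 0.568 -0.122  0.044]
scene red_vial 0.54 [370. 229. 383. 250.] [ 0.42  -0.077  0.024]
scene violet_vial 0.59 [351. 229. 358. 251.] [ 0.426 -0.015  0.039]
scene tube_rack 0.72 [101. 209. 169. 273.] [0.635 0.438 0.049]
scene label_roll 0.55 [311. 189. 328. 197.] [ 0.68  -0.082  0.028]
```

Run:
```python
import numpy as np,cv2
z=np.load('top0.npz');im=z['im'];W=z['W']
c=im[130:270,250:430];cv2.imwrite('pics/topc.png',cv2.resize(c,None,fx=4.4,fy=4.2,interpolation=cv2.INTER_CUBIC)[...,::-1])
w=W.reshape(-1,3);rgb=im.reshape(-1,3).astype(int)
box=(abs(w[:,0]-.51)<.15)&(abs(w[:,1]-.03)<.2)
k=box&(w[:,2]>.128)&(w[:,2]<.15);print('knob',k.sum(),w[k].mean(0), w[k].min(0),w[k].max(0))
red=box&(rgb[:,0]>130)&(rgb[:,1]<80)&(rgb[:,2]<80)&(w[:,2]>.085)
p=w[red];print('lever',len(p),p.mean(0));u,s,vt=np.linalg.svd(p[:,:2]-p[:,:2].mean(0));print(vt[0],np.ptp(p[:,:2]@vt[0]))
bl=box&(rgb[:,2]>rgb[:,0]+50)&(w[:,2]>.06)&(w[:,2]<.09)&(w[:,1]>-.09)
p=w[bl];print('tank',len(p),p.mean(0));u,s,vt=np.linalg.svd(p[:,:2]-p[:,:2].mean(0));print(vt[0],p@np.r_[vt[0],0] if 0 else np.ptp(p[:,:2]@vt[0]))
```

```text
knob 400 [ 0.51503119 -0.04595349  0.1388429 ] [ 0.49020582 -0.07238039  0.13001559] [ 0.54019544 -0.0223254   0.14572887]
lever 99 [0.4671432  0.04927204 0.10927206]
[-0.99824747  0.05917756] 0.05017232885338485
tank 865 [0.56073729 0.02444162 0.0781624 ]
[-0.10661025  0.99430089] 0.16129752836317107
```

View pics/topc.png

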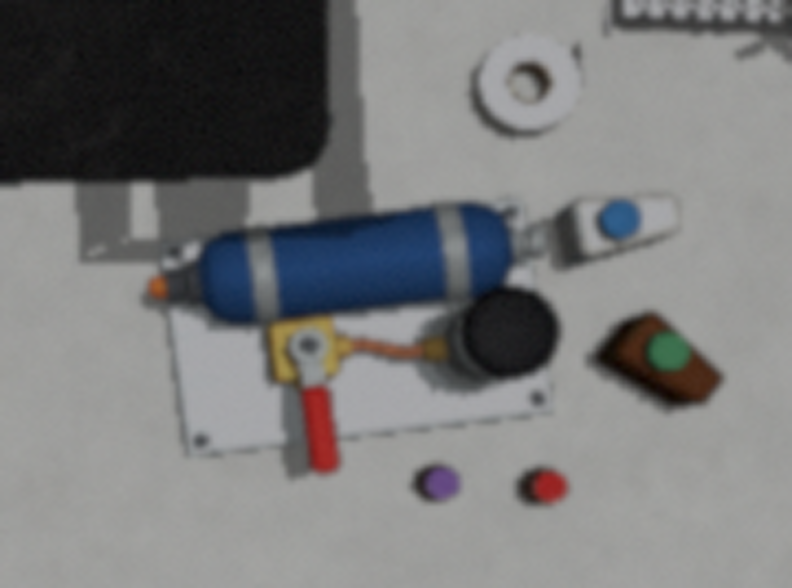

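The crop shows the blue tank along the top, the pin tip at about (158,288), the red lever pointing to the front at (320,430), and the knob at (510,332). The vials sit in front at (440,483) and (548,487), and the bottles are to the right. From this the pump's yaw is about 6.1°, its origin is about (0.528, 0.022), and the lever is at about 0.

```bash
cat > plan.py <<'E'
from h import *
from scipy.spatial.transform import Rotation as Ro
a=np.radians(6.1); A=np.array([[np.cos(a),-np.sin(a)],[np.sin(a),np.cos(a)]])
O=np.array([.528,.0217])
def finger(th,off,rho=.047):   # th deg lever angle; off: finger centre behind lever line
    t=np.radians(th); p=np.array([-.012,.034])+rho*np.array([-np.cos(t),np.sin(t)])-off*np.array([np.sin(t),np.cos(t)])
    return A@p+O, -83.9-th
def rows(poses, start=None):   # poses: (x,y,z,yaw)
    if start is None:
        o=r.get_obs(); start=(*o['eef_pos'],o['tool_rot'][2])
    out=[];p=np.array(start,float)
    for q in poses:
        q=np.array(q,float);y=np.radians(p[3]);d=q[:3]-p[:3]
        dy=(q[3]-p[3]+180)%360-180
        out.append(dict(x=round(100*(d[0]*np.cos(y)+d[1]*np.sin(y)),2),y=round(100*(d[0]*np.sin(y)-d[1]*np.cos(y)),2),z=round(-100*d[2],2),spin=round(-dy,2)))
        p=q
    print(start)
    for i in out: print(i)
def lin(s,e,n): return [np.array(s)+(np.array(e)-np.array(s))*k/n for k in range(1,n+1)]
E
python3 - <<'E'
from plan import *
print(r.tips_ahead)
o=r.get_obs();s=np.array([*o['eef_pos'],o['tool_rot'][2]])
f,y=finger(0,.031);e=np.array([*f,.2,y]);print(e)
rows(lin(s,e,14))
E
```

```text
0.011
[ 4.69015269e-01  1.84134336e-02  2.00000000e-01 -8.39000000e+01]
(np.float64(0.1854047522403731), np.float64(-0.5178023192769743), np.float64(0.24228675153465032), np.float64(-160.30014637187816))
{'x': np.float64(-3.2), 'y': np.float64(2.92), 'z': np.float64(0.3), 'spin': np.float64(-5.46)}
{'x': np.float64(-3.46), 'y': np.float64(2.61), 'z': np.float64(0.3), 'spin': np.float64(-5.46)}
{'x': np.float64(-3.69), 'y': np.float64(2.26), 'z': np.float64(0.3), 'spin': np.float64(-5.46)}
{'x': np.float64(-3.89), 'y': np.float64(1.9), 'z': np.float64(0.3), 'spin': np.float64(-5.46)}
{'x': np.float64(-4.06), 'y': np.float64(1.52), 'z': np.float64(0.3), 'spin': np.float64(-5.46)}
{'x': np.float64(-4.18), 'y': np.float64(1.13), 'z': np.float64(0.3), 'spin': np.float64(-5.46)}
{'x': np.float64(-4.27), 'y': np.float64(0.73), 'z': np.float64(0.3), 'spin': np.float64(-5.46)}
{'x': np.float64(-4.32), 'y': np.float64(0.32), 'z': np.float64(0.3), 'spin': np.float64(-5.46)}
{'x': np.float64(-4.33), 'y': np.float64(-0.09), 'z': np.float64(0.3), 'spin': np.float64(-5.46)}
{'x': np.float64(-4.3), 'y': np.float64(-0.5), 'z': np.float64(0.3), 'spin': np.float64(-5.46)}
{'x': np.float64(-4.24), 'y': np.float64(-0.91), 'z': np.float64(0.3), 'spin': np.float64(-5.46)}
{'x': np.float64(-4.13), 'y': np.float64(-1.31), 'z': np.float64(0.3), 'spin': np.float64(-5.46)}
{'x': np.float64(-3.99), 'y': np.float64(-1.7), 'z': np.float64(0.3), 'spin': np.float64(-5.46)}
{'x': np.float64(-3.81), 'y': np.float64(-2.07), 'z': np.float64(0.3), 'spin': np.float64(-5.46)}
```

Emit:
drive_tool --commands '[{"grip": -1, "x": -3.2, "y": 2.9, "z": 0.3, "spin": -5.5}, {"grip": -1, "x": -3.5, "y": 2.6, "z": 0.3, "spin": -5.5}, {"grip": -1, "x": -3.7, "y": 2.3, "z": 0.3, "spin": -5.5}, {"grip": -1, "x": -3.9, "y": 1.9, "z": 0.3, "spin": -5.5}, {"grip": -1, "x": -4.1, "y": 1.5, "z": 0.3, "spin": -5.5}, {"grip": -1, "x": -4.2, "y": 1.1, "z": 0.3, "spin": -5.5}, {"grip": -1, "x": -4.3, "y": 0.7, "z": 0.3, "spin": -5.5}, {"grip": -1, "x": -4.3, "y": 0.3, "z": 0.3, "spin": -5.5}, {"grip": -1, "x": -4.3, "y": -0.1, "z": 0.3, "spin": -5.5}, {"grip": -1, "x": -4.3, "y": -0.5, "z": 0.3, "spin": -5.5}]'

```text
t: 2.1
eef_pos: [0.3888, -0.1327, 0.2125]
tool_rot: [-179.9, 0.0, -105.1]
force: [1.5, 0.5, 0.1]
opening: 0.003
```

Emit:
drive_tool --commands '[{"grip": -1, "x": -4.2, "y": -0.9, "z": 0.3, "spin": -5.5}, {"grip": -1, "x": -4.1, "y": -1.3, "z": 0.3, "spin": -5.5}, {"grip": -1, "x": -4.0, "y": -1.7, "z": 0.3, "spin": -5.5}, {"grip": -1, "x": -3.8, "y": -2.1, "z": 0.3, "spin": -5.5}, {"grip": -1}, {"grip": -1}, {"grip": -1}, {"grip": -1}, {"grip": -1}, {"grip": -1}]'

```text
invalid input
```

Run:
```python
from plan import *
o=r.get_obs();s=np.array([*o['eef_pos'],o['tool_rot'][2]]);print(o['tool_rot'],o['opening'],o['t'],o['force'])
f,y=finger(0,.031);e=np.array([*f,.092,y])
rows(lin(s,e,6))
print('push')
P=[(*finger(0,.019)[0],.092,finger(0,0)[1])]
for th in np.arange(8,81,8): f,y=finger(th,.019);P.append((*f,.092,y))
f,y=finger(86,.019);P.append((*f,.092,y));f,y=finger(90,.019);P.append((*f,.092,y))
rows(P,start=e)
im,d=r.get_image('wrist');cv2.imwrite('pics/w1.png',im[...,::-1])
```

```text
[-1.79943076e+02  1.20648796e-02 -1.05061891e+02] 0.0026441680176817863 2.1 [1.49185304 0.53382515 0.07525699]
(np.float64(0.3887903798422799), np.float64(-0.1326794049158625), np.float64(0.21253951903381352), np.float64(-105.06189067001814))
{'x': np.float64(-2.78), 'y': np.float64(-0.64), 'z': np.float64(2.01), 'spin': np.float64(-3.53)}
{'x': np.float64(-2.73), 'y': np.float64(-0.81), 'z': np.float64(2.01), 'spin': np.float64(-3.53)}
{'x': np.float64(-2.68), 'y': np.float64(-0.97), 'z': np.float64(2.01), 'spin': np.float64(-3.53)}
{'x': np.float64(-2.61), 'y': np.float64(-1.14), 'z': np.float64(2.01), 'spin': np.float64(-3.53)}
{'x': np.float64(-2.54), 'y': np.float64(-1.29), 'z': np.float64(2.01), 'spin': np.float64(-3.53)}
{'x': np.float64(-2.46), 'y': np.float64(-1.45), 'z': np.float64(2.01), 'spin': np.float64(-3.53)}
push
[ 4.69015269e-01  1.84134336e-02  9.20000000e-02 -8.39000000e+01]
{'x': np.float64(-1.2), 'y': np.float64(-0.0), 'z': np.float64(-0.0), 'spin': np.float64(-0.0)}
{'x': np.float64(-0.67), 'y': np.float64(0.22), 'z': np.float64(-0.0), 'spin': np.float64(8.0)}

[... 354 characters left out ...]
.0), 'spin': np.float64(8.0)}
{'x': np.float64(-0.67), 'y': np.float64(0.22), 'z': np.float64(-0.0), 'spin': np.float64(8.0)}
{'x': np.float64(-0.67), 'y': np.float64(0.22), 'z': np.float64(-0.0), 'spin': np.float64(8.0)}
{'x': np.float64(-0.67), 'y': np.float64(0.22), 'z': np.float64(-0.0), 'spin': np.float64(8.0)}
{'x': np.float64(-0.67), 'y': np.float64(0.22), 'z': np.float64(-0.0), 'spin': np.float64(8.0)}
{'x': np.float64(-0.67), 'y': np.float64(0.22), 'z': np.float64(-0.0), 'spin': np.float64(8.0)}
{'x': np.float64(-0.5), 'y': np.float64(0.17), 'z': np.float64(-0.0), 'spin': np.float64(6.0)}
{'x': np.float64(-0.33), 'y': np.float64(0.12), 'z': np.float64(-0.0), 'spin': np.float64(4.0)}
```

View pics/w1.png

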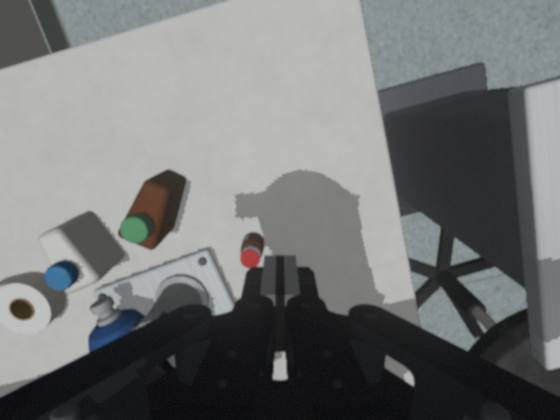

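The wrist view shows the shut fingers at about (280,290), with the red vial at (250,255) and the bottles clear of them. The second call was refused, probably because rows need every key, so I'll give all of them.

Emit:
drive_tool --commands '[{"grip": -1, "x": -4.2, "y": -0.9, "z": 0.3, "spin": -5.3}, {"grip": -1, "x": -4.1, "y": -1.3, "z": 0.3, "spin": -5.3}, {"grip": -1, "x": -4.0, "y": -1.7, "z": 0.3, "spin": -5.3}, {"grip": -1, "x": -3.8, "y": -2.1, "z": 0.3, "spin": -5.3}, {"grip": -1, "x": 0, "y": 0, "z": 2, "spin": 0}, {"grip": -1, "x": 0, "y": 0, "z": 2, "spin": 0}, {"grip": -1, "x": 0, "y": 0, "z": 2, "spin": 0}, {"grip": -1, "x": 0, "y": 0, "z": 2, "spin": 0}, {"grip": -1, "x": 0, "y": 0, "z": 0, "spin": 0}, {"grip": -1, "x": 0, "y": 0, "z": 0, "spin": 0}]'

```text
t: 3.15
eef_pos: [0.469, 0.0184, 0.1208]
tool_rot: [-180.0, -0.0, -84.1]
force: [0.4, -0.1, 0.5]
opening: -0.002
```

Run:
```python
from plan import *
o=r.get_obs();print(o['eef_pos'],o['tool_rot'],o['force'],o['t'])
f,y=finger(0,.031);rows([(*f,.092,y)])
im,d=r.get_image('top');c=im[170:260,270:390];cv2.imwrite('pics/t2.png',cv2.resize(c,None,fx=6,fy=6,interpolation=cv2.INTER_CUBIC)[...,::-1])
```

```text
[0.46904056 0.01840566 0.12082934] [-1.79992915e+02 -2.78863612e-02 -8.40936635e+01] [ 0.37107371 -0.07969662  0.5499497 ] 3.15
(np.float64(0.4690405594043114), np.float64(0.01840565893949531), np.float64(0.12082934108289262), np.float64(-84.0936635468122))
{'x': np.float64(-0.0), 'y': np.float64(0.0), 'z': np.float64(2.88), 'spin': np.float64(-0.19)}
```

View pics/t2.png

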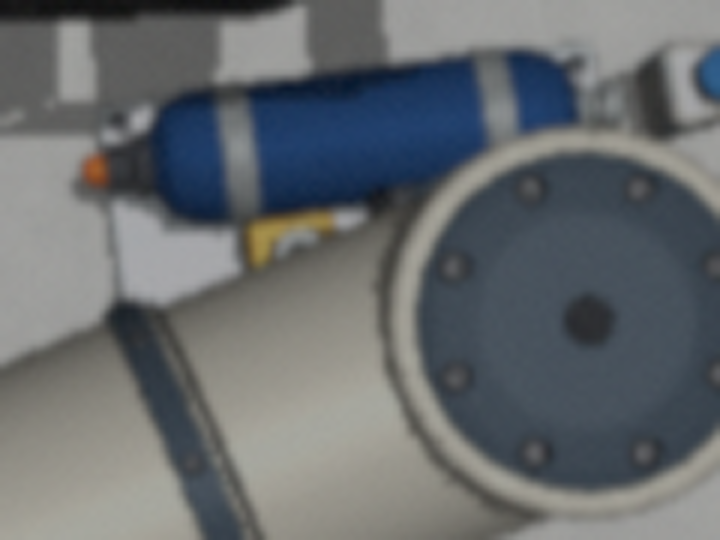

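The arm hides the lever in the top view; the pin tip shows at (97,170). I'll go down and start the push.

Emit:
drive_tool --commands '[{"grip": -1, "x": 0, "y": 0, "z": 1.5, "spin": 0}, {"grip": -1, "x": 0, "y": 0, "z": 1.4, "spin": 0}, {"grip": -1, "x": 0, "y": 0, "z": 0, "spin": 0}, {"grip": -1, "x": -0.6, "y": 0, "z": 0, "spin": 0}, {"grip": -1, "x": -0.6, "y": 0, "z": 0, "spin": 0}, {"grip": -1, "x": -0.67, "y": 0.22, "z": 0, "spin": 8}, {"grip": -1, "x": -0.67, "y": 0.22, "z": 0, "spin": 8}, {"grip": -1, "x": -0.67, "y": 0.22, "z": 0, "spin": 8}, {"grip": -1, "x": 0, "y": 0, "z": 0, "spin": 0}, {"grip": -1, "x": 0, "y": 0, "z": 0, "spin": 0}]'

```text
t: 4.2
eef_pos: [0.462, 0.0512, 0.0919]
tool_rot: [-180.0, 0.1, -107.8]
force: [0.0, 0.1, -0.3]
opening: 0.0
```

Run:
```python
from plan import *
im,d=r.get_image('scene');c=im[150:270,230:390];cv2.imwrite('pics/s3.png',cv2.resize(c,None,fx=5,fy=5,interpolation=cv2.INTER_CUBIC)[...,::-1])
P=[]
for th in np.arange(32,81,8): f,y=finger(th,.019);P.append((*f,.092,y))
rows(P)
```

```text
(np.float64(0.4619717429512466), np.float64(0.05097234970089024), np.float64(0.0917030811485193), np.float64(-107.88843445252598))
{'x': np.float64(-0.63), 'y': np.float64(0.21), 'z': np.float64(-0.03), 'spin': np.float64(8.01)}
{'x': np.float64(-0.67), 'y': np.float64(0.22), 'z': np.float64(-0.0), 'spin': np.float64(8.0)}
{'x': np.float64(-0.67), 'y': np.float64(0.22), 'z': np.float64(-0.0), 'spin': np.float64(8.0)}
{'x': np.float64(-0.67), 'y': np.float64(0.22), 'z': np.float64(-0.0), 'spin': np.float64(8.0)}
{'x': np.float64(-0.67), 'y': np.float64(0.22), 'z': np.float64(-0.0), 'spin': np.float64(8.0)}
{'x': np.float64(-0.67), 'y': np.float64(0.22), 'z': np.float64(-0.0), 'spin': np.float64(8.0)}
{'x': np.float64(-0.67), 'y': np.float64(0.22), 'z': np.float64(-0.0), 'spin': np.float64(8.0)}
```

View pics/s3.png

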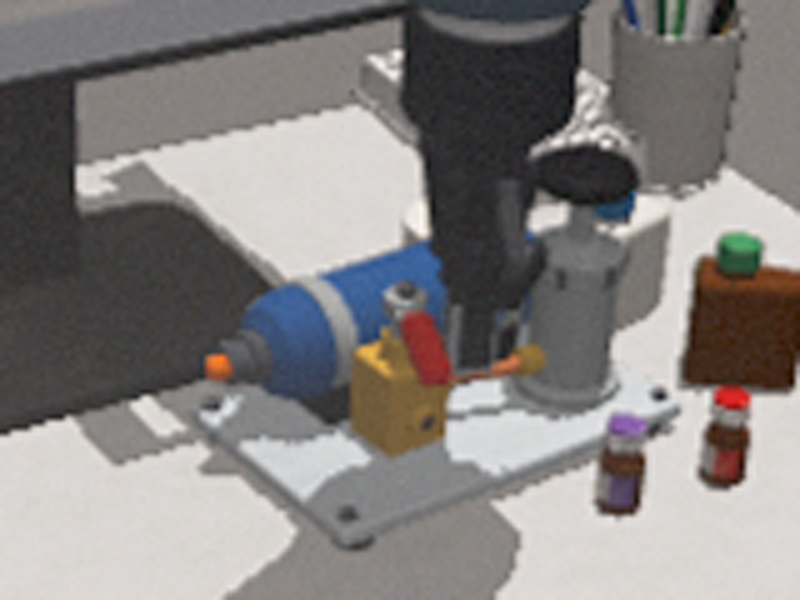

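The lever now runs from (405,295) to (430,360) with the fingers behind it. The knob, vials and bottles are clear, so I'll continue to about 80°.

Emit:
drive_tool --commands '[{"grip": -1, "x": -0.65, "y": 0.21, "z": 0, "spin": 8}, {"grip": -1, "x": -0.67, "y": 0.22, "z": 0, "spin": 8}, {"grip": -1, "x": -0.67, "y": 0.22, "z": 0, "spin": 8}, {"grip": -1, "x": -0.67, "y": 0.22, "z": 0, "spin": 8}, {"grip": -1, "x": -0.67, "y": 0.22, "z": 0, "spin": 8}, {"grip": -1, "x": -0.67, "y": 0.22, "z": 0, "spin": 8}, {"grip": -1, "x": -0.67, "y": 0.22, "z": 0, "spin": 8}, {"grip": -1, "x": -0.35, "y": 0.12, "z": 0, "spin": 4}, {"grip": -1, "x": 0, "y": 0, "z": 0, "spin": 0}, {"grip": -1, "x": 0, "y": 0, "z": 0, "spin": 0}]'

```text
t: 5.25
eef_pos: [0.4841, 0.0959, 0.0913]
tool_rot: [180.0, 0.0, -167.9]
force: [0.6, -0.3, -0.6]
opening: -0.003
```

Run:
```python
from plan import *
o=r.get_obs();print(o['force'],o['t'])
im,d=r.get_image('scene');c=im[150:270,230:390];cv2.imwrite('pics/s4.png',cv2.resize(c,None,fx=5,fy=5,interpolation=cv2.INTER_CUBIC)[...,::-1])
f,y=finger(90,.019);rows([(*f,.092,y)])
```

```text
[ 0.62962516 -0.28577923 -0.61478586] 5.25
(np.float64(0.48409465910921484), np.float64(0.09586628626951314), np.float64(0.09135222978423747), np.float64(-167.94708639220713))
{'x': np.float64(-0.5), 'y': np.float64(0.21), 'z': np.float64(-0.06), 'spin': np.float64(5.95)}
```

View pics/s4.png

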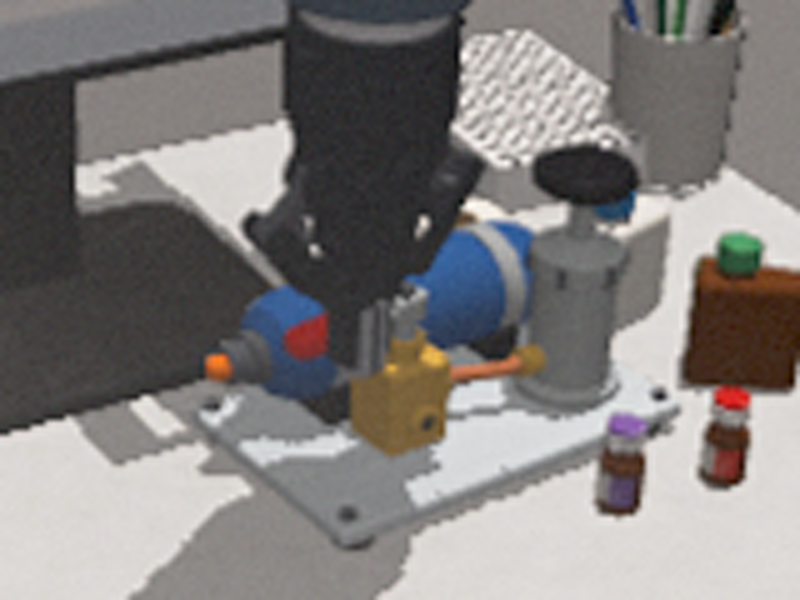

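The lever now points to the left, its end at (307,335), and the base has not moved. Next I'll ease it against the stop.

Emit:
drive_tool --commands '[{"grip": -1, "x": -0.15, "y": 0.07, "z": 0, "spin": 2}, {"grip": -1, "x": -0.15, "y": 0.07, "z": 0, "spin": 2}, {"grip": -1, "x": -0.15, "y": 0.07, "z": 0, "spin": 2}, {"grip": -1, "x": -0.05, "y": 0, "z": 0, "spin": 0}, {"grip": -1, "x": 0, "y": 0, "z": 0, "spin": 0}, {"grip": -1, "x": 0, "y": 0, "z": 0, "spin": 0}, {"grip": -1, "x": 0, "y": 0, "z": 0, "spin": 0}, {"grip": -1, "x": 0, "y": 0, "z": 0, "spin": 0}, {"grip": -1, "x": 0, "y": 0, "z": 0, "spin": 0}, {"grip": -1, "x": 0, "y": 0, "z": 0, "spin": 0}]'

```text
t: 6.3
eef_pos: [0.4885, 0.0988, 0.0912]
tool_rot: [-180.0, -0.0, -174.1]
force: [-1.8, -0.7, 0.5]
opening: -0.002
```

Emit:
drive_tool --commands '[{"grip": -1, "x": -0.05, "y": 0, "z": 0, "spin": 0}, {"grip": -1, "x": 0, "y": 0, "z": 0, "spin": 0}, {"grip": -1, "x": -0.05, "y": 0, "z": 0, "spin": 0}, {"grip": -1, "x": 0, "y": 0, "z": 0, "spin": 0}, {"grip": -1, "x": 0, "y": 0, "z": 0, "spin": 0}, {"grip": -1, "x": 0, "y": 0, "z": 0, "spin": 0}, {"grip": -1, "x": 0, "y": 0, "z": 0, "spin": 0}, {"grip": -1, "x": 0, "y": 0, "z": 0, "spin": 0}, {"grip": -1, "x": 0, "y": 0, "z": 0, "spin": 0}, {"grip": -1, "x": 0, "y": 0, "z": 0, "spin": 0}]'

```text
t: 7.3
eef_pos: [0.4894, 0.099, 0.0912]
tool_rot: [180.0, -0.0, -174.1]
force: [-4.0, -0.1, 2.2]
opening: -0.002
```

Emit:
drive_tool --commands '[{"grip": -1, "x": -0.05, "y": 0, "z": 0, "spin": 0}, {"grip": -1, "x": 0, "y": 0, "z": 0, "spin": 0}, {"grip": -1, "x": 0, "y": 0, "z": 0, "spin": 0}, {"grip": -1, "x": 0, "y": 0, "z": 0, "spin": 0}, {"grip": -1, "x": 0, "y": 0, "z": 0, "spin": 0}, {"grip": -1, "x": 0, "y": 0, "z": 0, "spin": 0}, {"grip": -1, "x": 0, "y": 0, "z": 0, "spin": 0}, {"grip": -1, "x": 0, "y": 0, "z": 0, "spin": 0}, {"grip": -1, "x": 0, "y": 0, "z": 0, "spin": 0}, {"grip": -1, "x": 0, "y": 0, "z": 0, "spin": 0}]'

```text
t: 8.3
eef_pos: [0.4895, 0.099, 0.0912]
tool_rot: [180.0, -0.1, -174.1]
force: [-5.6, 1.0, 3.1]
opening: -0.003
```

Emit:
drive_tool --commands '[{"grip": -1, "x": -0.08, "y": 0, "z": 0, "spin": 0}, {"grip": -1, "x": 0, "y": 0, "z": 0, "spin": 0}, {"grip": -1, "x": 0, "y": 0, "z": 0, "spin": 0}, {"grip": -1, "x": 0, "y": 0, "z": 0, "spin": 0}, {"grip": -1, "x": 0, "y": 0, "z": 0, "spin": 0}, {"grip": -1, "x": 0.5, "y": 0, "z": 0, "spin": 0}, {"grip": -1, "x": 1.5, "y": 0, "z": 0, "spin": 0}, {"grip": -1, "x": 1, "y": 0, "z": -2, "spin": 0}, {"grip": -1, "x": 0, "y": 0, "z": -4, "spin": 0}, {"grip": -1, "x": 0, "y": 0, "z": -4, "spin": 0}]'

```text
t: 9.3
eef_pos: [0.4614, 0.096, 0.1927]
tool_rot: [-180.0, 0.1, -174.1]
force: [0.4, 0.9, -0.2]
opening: -0.003
```

Run:
```python
from plan import *
o=r.get_obs();print(o['force'],o['t'],o['eef_pos'])
im,d=r.get_image('scene');c=im[150:270,230:390];cv2.imwrite('pics/s5.png',cv2.resize(c,None,fx=5,fy=5,interpolation=cv2.INTER_CUBIC)[...,::-1])
s=np.array([*o['eef_pos'],o['tool_rot'][2]])
rows(lin(s,(.515,-.046,.19,s[3]),5))
```

```text
[ 0.38121656  0.88691945 -0.20021522] 9.3 [0.46140895 0.0959747  0.19270753]
(np.float64(0.4653677589094273), np.float64(0.09671334254179177), np.float64(0.2004092070782982), np.float64(-174.01844116123272))
{'x': np.float64(-0.37), 'y': np.float64(-2.97), 'z': np.float64(0.82), 'spin': np.float64(0.06)}
{'x': np.float64(-0.77), 'y': np.float64(-2.93), 'z': np.float64(0.05), 'spin': np.float64(-0.0)}
{'x': np.float64(-0.77), 'y': np.float64(-2.93), 'z': np.float64(0.05), 'spin': np.float64(-0.0)}
{'x': np.float64(-0.77), 'y': np.float64(-2.93), 'z': np.float64(0.05), 'spin': np.float64(-0.0)}
{'x': np.float64(-0.77), 'y': np.float64(-2.93), 'z': np.float64(0.05), 'spin': np.float64(-0.0)}
```

View pics/s5.png

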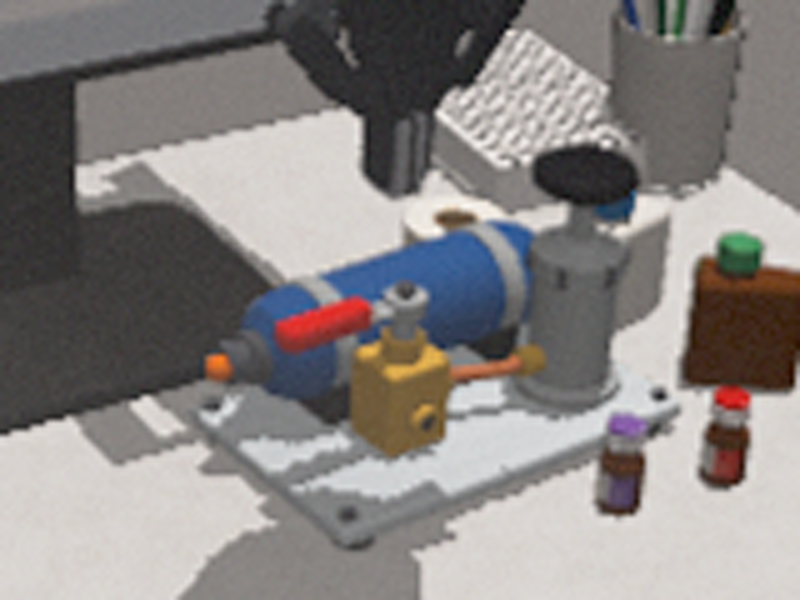

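The lever runs from (400,295) to (280,335), parallel to the tank and in line with the pipe, and the pump has not shifted. Now to the knob.

Emit:
drive_tool --commands '[{"grip": -1, "x": -0.6, "y": -2.95, "z": 0, "spin": 0}, {"grip": -1, "x": -0.7, "y": -2.95, "z": 0, "spin": 0}, {"grip": -1, "x": -0.7, "y": -2.95, "z": 0, "spin": 0}, {"grip": -1, "x": -0.7, "y": -2.95, "z": 0, "spin": 0}, {"grip": -1, "x": -0.75, "y": -2.95, "z": 0, "spin": 0}, {"grip": -1, "x": 0, "y": 0, "z": 1.5, "spin": 0}, {"grip": -1, "x": 0, "y": 0, "z": 1.5, "spin": 0}, {"grip": -1, "x": 0, "y": 0, "z": 0.5, "spin": 0}, {"grip": -1, "x": 0, "y": 0, "z": 0, "spin": 0}, {"grip": -1, "x": 0, "y": 0, "z": 0, "spin": 0}]'

```text
t: 10.35
eef_pos: [0.5113, -0.047, 0.157]
tool_rot: [-180.0, 0.1, -174.1]
force: [-0.0, 0.0, -0.3]
opening: -0.001
```

Emit:
drive_tool --commands '[{"grip": -1, "x": 0, "y": 0, "z": 0.5, "spin": 0}, {"grip": -1, "x": 0, "y": 0, "z": 0.5, "spin": 0}, {"grip": -1, "x": 0, "y": 0, "z": 0.5, "spin": 0}, {"grip": -1, "x": 0, "y": 0, "z": 0.5, "spin": 0}, {"grip": -1, "x": 0, "y": 0, "z": 0, "spin": 0}, {"grip": -1, "x": 0, "y": 0, "z": 0, "spin": 0}, {"grip": -1, "x": 0, "y": 0, "z": 0, "spin": 0}, {"grip": -1, "x": 0, "y": 0, "z": 0, "spin": 0}, {"grip": -1, "x": 0, "y": 0, "z": 0, "spin": 0}, {"grip": -1, "x": 0, "y": 0, "z": 0, "spin": 0}]'

```text
t: 11.35
eef_pos: [0.5115, -0.0469, 0.1376]
tool_rot: [-180.0, 0.2, -174.1]
force: [-0.4, 1.3, 6.2]
opening: -0.002
```

Emit:
drive_tool --commands '[{"grip": -1, "x": 0, "y": 0, "z": 0.25, "spin": 0}, {"grip": -1, "x": 0, "y": 0, "z": 0.2, "spin": 0}, {"grip": -1, "x": 0, "y": 0, "z": 0, "spin": 0}, {"grip": -1, "x": 0, "y": 0, "z": 0, "spin": 0}, {"grip": -1, "x": 0, "y": 0, "z": 0, "spin": 0}, {"grip": -1, "x": 0, "y": 0, "z": 0, "spin": 0}, {"grip": -1, "x": 0, "y": 0, "z": 0, "spin": 0}, {"grip": -1, "x": 0, "y": 0, "z": 0, "spin": 0}, {"grip": -1, "x": 0, "y": 0, "z": 0, "spin": 0}, {"grip": -1, "x": 0, "y": 0, "z": 0, "spin": 0}]'

```text
t: 12.35
eef_pos: [0.5116, -0.047, 0.1334]
tool_rot: [-180.0, 0.2, -174.1]
force: [-2.2, 1.7, 10.3]
opening: 0.002
```

Emit:
drive_tool --commands '[{"grip": -1, "x": 0, "y": 0, "z": 0.05, "spin": 0}, {"grip": -1, "x": 0, "y": 0, "z": 0, "spin": 0}, {"grip": -1, "x": 0, "y": 0, "z": -0.8, "spin": 0}, {"grip": -1, "x": 0, "y": 0, "z": -0.8, "spin": 0}, {"grip": -1, "x": 0, "y": 0, "z": -0.8, "spin": 0}, {"grip": -1, "x": 0, "y": 0, "z": 0, "spin": 0}, {"grip": -1, "x": 0, "y": 0, "z": 0, "spin": 0}, {"grip": -1, "x": 0, "y": 0, "z": 0, "spin": 0}, {"grip": -1, "x": 0, "y": 0, "z": 0, "spin": 0}, {"grip": -1, "x": 0, "y": 0, "z": 0, "spin": 0}]'

```text
t: 13.35
eef_pos: [0.5103, -0.0472, 0.1549]
tool_rot: [-180.0, -0.1, -174.1]
force: [-0.1, 0.2, 0.8]
opening: -0.001
```

```bash
cat > pin.py <<'E'
from plan import *
def pin():
    im,d,W=pts('scene'); o=r.get_obs()
    w=W.reshape(-1,3);g=im.reshape(-1,3).astype(int)
    L=(w[:,:2]-O)@A   # pump frame
    m=(g[:,0]>170)&(g[:,1]>70)&(g[:,1]<150)&(g[:,2]<80)&(abs(L[:,0]-.034)<.03)&(L[:,1]>.08)&(L[:,1]<.2)
    gr=(g[:,1]>g[:,0]+30)&(g[:,1]>g[:,2]+30)&(abs(L[:,0]-.034)<.04)&(L[:,1]>.07)&(L[:,1]<.2)
    print('orange',m.sum(),'y range mm',(np.percentile(L[m,1],[5,95])*1e3).round(1),'green',gr.sum(),'t',o['t'],o['eef_pos'].round(4),o['force'].round(1))
    return im
if __name__=='__main__': pin()
E
python3 pin.py
python3 -c "
from plan import *
z=np.load('scene0.npz');w=z['W'].reshape(-1,3);g=z['im'].reshape(-1,3).astype(int);L=(w[:,:2]-O)@A
m=(g[:,0]>170)&(g[:,1]>70)&(g[:,1]<150)&(g[:,2]<80)&(abs(L[:,0]-.034)<.03)&(L[:,1]>.08)&(L[:,1]<.2)
print(m.sum(),np.percentile(L[m,1],[5,95]))"
```

```text
orange 22 y range mm [105.9 118.3] green 0 t 13.4 [ 0.5104 -0.0472  0.155 ] [-0.3 -0.4  1. ]
10 [0.105602   0.11253895]
```

The first stroke moved the pin out about 6 mm. I'll repeat it.

Emit:
drive_tool --commands '[{"grip": -1, "x": -0.4, "y": 0, "z": 0, "spin": 0}, {"grip": -1, "x": 0, "y": 0, "z": 0.8, "spin": 0}, {"grip": -1, "x": 0, "y": 0, "z": 0.8, "spin": 0}, {"grip": -1, "x": 0, "y": 0, "z": 0.8, "spin": 0}, {"grip": -1, "x": 0, "y": 0, "z": 0, "spin": 0}, {"grip": -1, "x": 0, "y": 0, "z": 0, "spin": 0}, {"grip": -1, "x": 0, "y": 0, "z": -0.8, "spin": 0}, {"grip": -1, "x": 0, "y": 0, "z": -0.8, "spin": 0}, {"grip": -1, "x": 0, "y": 0, "z": -0.8, "spin": 0}, {"grip": -1, "x": 0, "y": 0, "z": 0, "spin": 0}]'

```text
t: 14.4
eef_pos: [0.5144, -0.0467, 0.1558]
tool_rot: [180.0, 0.0, -174.1]
force: [0.4, 0.2, -0.0]
opening: -0.003
```

Emit:
drive_tool --commands '[{"grip": -1, "x": 0, "y": 0, "z": 0, "spin": 0}, {"grip": -1, "x": 0, "y": 0, "z": 0.8, "spin": 0}, {"grip": -1, "x": 0, "y": 0, "z": 0.8, "spin": 0}, {"grip": -1, "x": 0, "y": 0, "z": 0.8, "spin": 0}, {"grip": -1, "x": 0, "y": 0, "z": 0, "spin": 0}, {"grip": -1, "x": 0, "y": 0, "z": 0, "spin": 0}, {"grip": -1, "x": 0, "y": 0, "z": -0.8, "spin": 0}, {"grip": -1, "x": 0, "y": 0, "z": -0.8, "spin": 0}, {"grip": -1, "x": 0, "y": 0, "z": -0.8, "spin": 0}, {"grip": -1, "x": 0, "y": 0, "z": 0, "spin": 0}]'

```text
t: 15.4
eef_pos: [0.5145, -0.0467, 0.1556]
tool_rot: [180.0, 0.0, -174.1]
force: [-0.2, 0.0, 0.0]
opening: 0.0
```

```bash
python3 pin.py
```

```text
orange 45 y range mm [107.  132.1] green 0 t 15.45 [ 0.5142 -0.0467  0.1549] [-0.2  0.4  0.2]
```

Three strokes have given about 19 mm. I'll do three more.

Emit:
drive_tool --commands '[{"grip": -1, "x": 0, "y": 0, "z": 0, "spin": 0}, {"grip": -1, "x": 0, "y": 0, "z": 0.8, "spin": 0}, {"grip": -1, "x": 0, "y": 0, "z": 0.8, "spin": 0}, {"grip": -1, "x": 0, "y": 0, "z": 0.8, "spin": 0}, {"grip": -1, "x": 0, "y": 0, "z": 0, "spin": 0}, {"grip": -1, "x": 0, "y": 0, "z": 0, "spin": 0}, {"grip": -1, "x": 0, "y": 0, "z": -0.8, "spin": 0}, {"grip": -1, "x": 0, "y": 0, "z": -0.8, "spin": 0}, {"grip": -1, "x": 0, "y": 0, "z": -0.8, "spin": 0}, {"grip": -1, "x": 0, "y": 0, "z": 0, "spin": 0}]'

```text
t: 16.45
eef_pos: [0.5146, -0.0467, 0.1557]
tool_rot: [180.0, 0.0, -174.1]
force: [-0.2, -0.7, -0.9]
opening: 0.001
```

Emit:
drive_tool --commands '[{"grip": -1, "x": 0, "y": 0, "z": 0, "spin": 0}, {"grip": -1, "x": 0, "y": 0, "z": 0.8, "spin": 0}, {"grip": -1, "x": 0, "y": 0, "z": 0.8, "spin": 0}, {"grip": -1, "x": 0, "y": 0, "z": 0.8, "spin": 0}, {"grip": -1, "x": 0, "y": 0, "z": 0, "spin": 0}, {"grip": -1, "x": 0, "y": 0, "z": 0, "spin": 0}, {"grip": -1, "x": 0, "y": 0, "z": -0.8, "spin": 0}, {"grip": -1, "x": 0, "y": 0, "z": -0.8, "spin": 0}, {"grip": -1, "x": 0, "y": 0, "z": -0.8, "spin": 0}, {"grip": -1, "x": 0, "y": 0, "z": 0, "spin": 0}]'

```text
t: 17.45
eef_pos: [0.5145, -0.0467, 0.1555]
tool_rot: [180.0, 0.0, -174.1]
force: [-1.1, -0.3, 0.8]
opening: 0.0
```

Emit:
drive_tool --commands '[{"grip": -1, "x": 0, "y": 0, "z": 0, "spin": 0}, {"grip": -1, "x": 0, "y": 0, "z": 0.8, "spin": 0}, {"grip": -1, "x": 0, "y": 0, "z": 0.8, "spin": 0}, {"grip": -1, "x": 0, "y": 0, "z": 0.8, "spin": 0}, {"grip": -1, "x": 0, "y": 0, "z": 0, "spin": 0}, {"grip": -1, "x": 0, "y": 0, "z": 0, "spin": 0}, {"grip": -1, "x": 0, "y": 0, "z": -0.8, "spin": 0}, {"grip": -1, "x": 0, "y": 0, "z": -0.8, "spin": 0}, {"grip": -1, "x": 0, "y": 0, "z": -0.8, "spin": 0}, {"grip": -1, "x": 0, "y": 0, "z": 0, "spin": 0}]'

```text
t: 18.45
eef_pos: [0.5146, -0.0467, 0.1555]
tool_rot: [180.0, 0.0, -174.1]
force: [0.1, -0.1, 0.9]
opening: 0.001
```

Run:
```python
from pin import *
im=pin();c=im[150:270,230:390];cv2.imwrite('pics/s6.png',cv2.resize(c,None,fx=5,fy=5,interpolation=cv2.INTER_CUBIC)[...,::-1])
```

```text
orange 49 y range mm [114.1 143.3] green 7 t 18.5 [ 0.5142 -0.0466  0.1548] [-0.5 -0.1 -0.1]
```

View pics/s6.png

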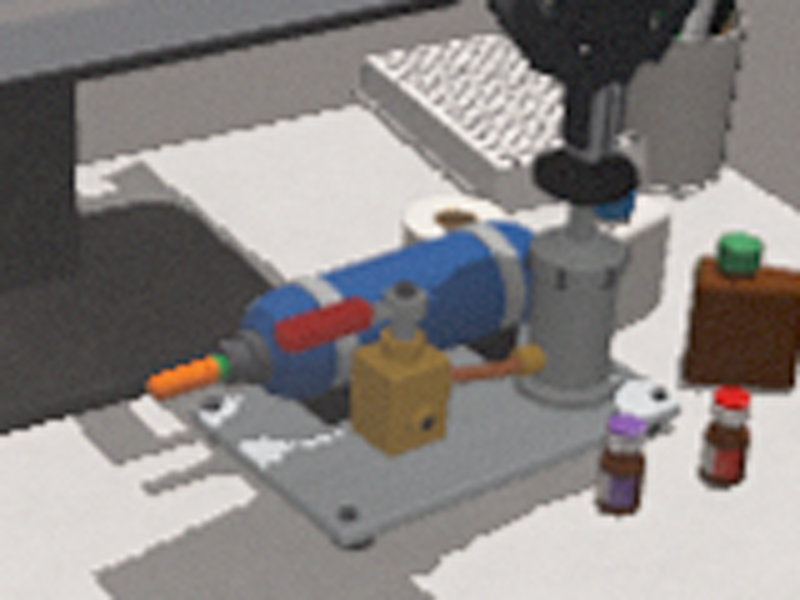

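The green band shows at (222,368), but the tip may be a few mm short of full travel. Extra strokes do no harm, so I'll add two and then retreat.

Emit:
drive_tool --commands '[{"grip": -1, "x": 0, "y": 0, "z": 0, "spin": 0}, {"grip": -1, "x": 0, "y": 0, "z": 0.8, "spin": 0}, {"grip": -1, "x": 0, "y": 0, "z": 0.8, "spin": 0}, {"grip": -1, "x": 0, "y": 0, "z": 0.8, "spin": 0}, {"grip": -1, "x": 0, "y": 0, "z": 0, "spin": 0}, {"grip": -1, "x": 0, "y": 0, "z": 0, "spin": 0}, {"grip": -1, "x": 0, "y": 0, "z": -0.8, "spin": 0}, {"grip": -1, "x": 0, "y": 0, "z": -0.8, "spin": 0}, {"grip": -1, "x": 0, "y": 0, "z": -0.8, "spin": 0}, {"grip": -1, "x": 0, "y": 0, "z": 0, "spin": 0}]'

```text
t: 19.5
eef_pos: [0.5146, -0.0467, 0.1556]
tool_rot: [180.0, 0.0, -174.1]
force: [-0.1, -0.6, 0.1]
opening: -0.001
```

Emit:
drive_tool --commands '[{"grip": -1, "x": 0, "y": 0, "z": 0, "spin": 0}, {"grip": -1, "x": 0, "y": 0, "z": 0.8, "spin": 0}, {"grip": -1, "x": 0, "y": 0, "z": 0.8, "spin": 0}, {"grip": -1, "x": 0, "y": 0, "z": 0.8, "spin": 0}, {"grip": -1, "x": 0, "y": 0, "z": 0, "spin": 0}, {"grip": -1, "x": 0, "y": 0, "z": 0, "spin": 0}, {"grip": -1, "x": 0, "y": 0, "z": -0.8, "spin": 0}, {"grip": -1, "x": 0, "y": 0, "z": -0.8, "spin": 0}, {"grip": -1, "x": 0, "y": 0, "z": -0.8, "spin": 0}, {"grip": -1, "x": 0, "y": 0, "z": 0, "spin": 0}]'

```text
t: 20.5
eef_pos: [0.5145, -0.0467, 0.1555]
tool_rot: [180.0, 0.0, -174.1]
force: [0.2, 0.7, -0.2]
opening: 0.001
```

Emit:
drive_tool --commands '[{"grip": -1, "x": 0, "y": 0, "z": -2, "spin": 0}, {"grip": -1, "x": 0, "y": 0, "z": -3, "spin": 0}, {"grip": -1, "x": 0, "y": 0, "z": -3, "spin": 0}, {"grip": -1, "x": 2, "y": -3, "z": 0, "spin": 0}, {"grip": -1, "x": 2, "y": -4, "z": 0, "spin": 0}, {"grip": -1, "x": 2, "y": -4, "z": 0, "spin": 0}, {"grip": -1, "x": 2, "y": -4, "z": 0, "spin": 0}, {"grip": -1, "x": 2, "y": -4, "z": 0, "spin": 0}, {"grip": -1, "x": 0, "y": 0, "z": 0, "spin": 0}, {"grip": -1, "x": 0, "y": 0, "z": 0, "spin": 0}]'

```text
t: 21.5
eef_pos: [0.4337, -0.2466, 0.2342]
tool_rot: [179.9, -0.1, -174.3]
force: [-0.8, 1.2, 0.3]
opening: 0.0
```

Run:
```python
from pin import *
pin()
im,d,W=pts('top');cv2.imwrite('pics/t7.png',cv2.resize(im[130:270,250:430],None,fx=4.4,fy=4.2,interpolation=cv2.INTER_CUBIC)[...,::-1])
w=W.reshape(-1,3);box=(abs(w[:,0]-.51)<.05)&(abs(w[:,1]+.046)<.04)&(w[:,2]>.128)&(w[:,2]<.15)
print('knob',box.sum(),w[box].mean(0))
```

```text
orange 47 y range mm [113.3 143.5] green 6 t 21.55 [ 0.4342 -0.2458  0.2344] [0.1 0.1 0.3]
knob 405 [ 0.51500261 -0.0458431   0.13849081]
```

View pics/t7.png

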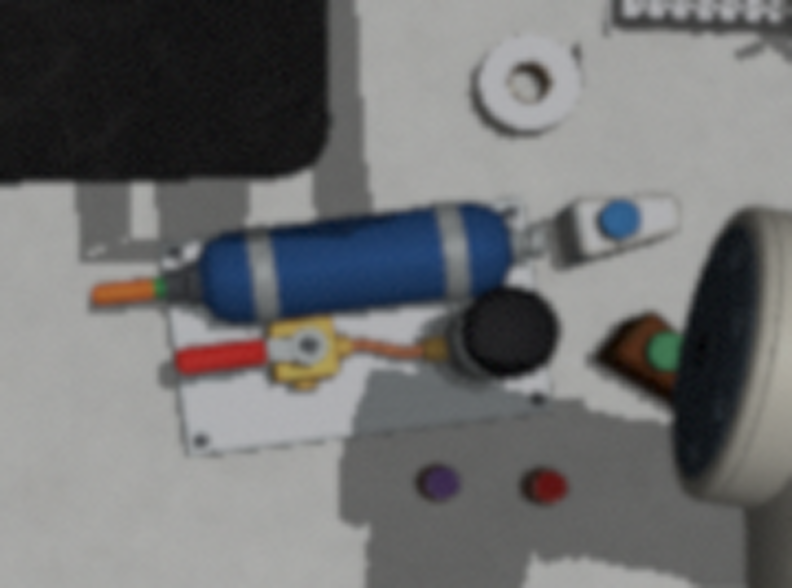

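The pin is out with its green band at (160,288), and the two extra strokes didn't move it further. The lever runs from (310,345) to (180,360), parallel to the tank. The knob is up, and the pump and the other things are where they were. Handing in.

```bash
python3 -c "
from plant import r
print(r.job_done())"
```

```text
the job is handed in; nothing more can be done
None
```

The reservoir is charged and the job is handed in at about 21.6 s of robot time. I pushed the lever round to its stop with the shut fingers, gave the knob eight full strokes, and drew the arm clear.

**Last checks:**
- **Pin:** it is out with the green band showing. The last two strokes did not move it any further. By the camera it had moved about 31 mm rather than the stated 36 mm, which I put down to coarse pixels.
- **Lever:** it lies in line with the pipe and parallel to the tank. While it was pushed, the force rose to 5.6 N with no further motion; one last small push after that was not read.
- **Knob:** it is fully up, with its top measured at 0.1385 m, the same as at the start to within 0.4 mm.
- **Surroundings:** the pump has not shifted. In the last picture the vials, the white bottle and the label roll are unmoved, and the part of the amber bottle not hidden by the arm is too. I did not look at the tube rack again, but the arm never went near it.

One move call was refused early on, apparently because some rows lacked keys. Nothing moved, and I sent it again with all of them.

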